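# Seat a keyed ring mandrel in its sprung bench holder

### The job

Take the steel stepped mandrel (the one with the key and the red pointer) out of the wooden stand, put its shank into the green bench holder and turn it until the key slips into the keyway, then keep pushing down against the holder's spring until the collar sits flush on the holder. Finish while still gripping the mandrel and pressing it fully home, so that a colleague can tighten the clamp screw; do not let go. Leave everything else where it is.

Things in the scene. Friction and masses are not known exactly. Their poses are not given: they have to be found in the camera images.
- mandrel: Steel stepped ring mandrel, loose, about 0.4 kg, 132 mm tall, upright. Origin at the centre of its foot, z up its axis, x towards the key. From the foot up: round shank 20 mm across, 36 mm long, foot chamfered 2.5 mm; collar 48 mm across from 36 to 44 mm, with a red pointer tab above the key reaching 31 mm from the axis; round steps 36, 31 and 26 mm across, 16 mm high each; square head from 92 to 132 mm.
- mandrel_head (a point): Centre of the mandrel's square head, on the axis 112 mm above its foot: 18 by 18 mm, 40 mm tall, flats square to the mandrel's x and y. Grip here, across two flats, from above.
- mandrel_key (a point): Lower outer end of the mandrel's key: a rib 6 mm wide on the +x side of the shank, reaching 15 mm from the axis, from 14 mm to 36 mm above the foot. The lowest 14 mm of the shank are a plain round pilot.
- holder: Green bench holder (hub), bolted down. Origin at the centre of its underside on the bench, z up, x towards the keyway. Flange 110 mm across, 12 mm thick; boss 66 mm across, its flat top 62 mm above the bench. A black-headed clamp screw sticks out to 55 mm on the -x side. Fully home, collar on the top face, the mandrel's origin is 26 mm above the holder's origin, both x axes alike.
- holder_mouth (a point): Centre of the bore's mouth in the holder's top face. Vertical bore 22.6 mm across; a keyway 9 mm wide on the +x side reaches 17 mm from the axis over the whole depth, with a red mark on the top face outside it. While the key is off the keyway it rests on the top face with 14 mm of shank in the bore.
- plunger (a joint): Brass sprung plunger in the bore: 0 when up (top 26 mm below the holder's top face), grows in m as it is pushed down; 0.010 when the mandrel is fully home, stop at 0.013. The spring pushes up with 6 N at 0 and 12 N at 0.010, more than the mandrel's weight, so the mandrel rises again if it is not held down.
- stand: Pale wooden stand, fixed, 90 mm (x) by 190 mm (y) by 30 mm high. Origin at the centre of its underside. Two round recesses 27 mm in diameter and 12 mm deep at y = -50 and +50 mm; the steel mandrel stands in one and the brass one in the other, feet 18 mm above the bench.
- brass_mandrel: Plain brass mandrel without key or pointer, with a round head, 117 mm tall, standing in the stand's other recess; origin at the centre of its foot. Leave alone.
- ring_blank: Brass ring blank, 22 mm across and 6 mm high, lying on the stand between the two recesses; origin at its underside. Leave alone.
- mug: White mug, 76 mm across, 85 mm high; origin at the centre of its underside. Leave alone.
- red_cup: Red enamel cup, 72 mm across, 65 mm high; origin at the centre of its underside. Leave alone.
- hammer: Hammer lying on the bench. Leave alone.
- screwdriver: Blue-handled screwdriver, 200 mm long, lying on the bench. Leave alone.
Not all that is in view belongs to the job. Leave any orange or pink look-alike of the mandrel alone.

How it is judged:
By the outcome, as a careful person would: the job done as asked, in the order asked, and still so for the second after the job is handed in, while the arm keeps its last pose, push and grip.
It also fails if it takes over 38 s, if anything falls off the work surface, if the arm or the gripper's body presses on something with over 40 N, if the wrist force passes 120 N, or if a joint passes its speed limit or range.

### The arm

A 7-joint arm with a two-finger parallel gripper is mounted at the origin on the work surface. World frame = base frame: x ahead of the robot, y to its left, z up, the work surface at z = 0. Lengths are in m, angles in rad, forces in N, time in s.
With the tool pointing down it reaches from about 0.425 to 0.875 m from the base axis. Payload 8.4 kg.
Tool frame: the origin (TCP) lies on the centre line of the jaws, within the pads' length; the fingertips stand 25 mm ahead of it and the grasp point (between the pads) lies 6 mm ahead of it; z points along the fingers, y is the line along which they close (so a half turn about z gives the same grasp; the last joint's range is limited). The gripper opens to 87 mm and grips with 3 to 60 N. Pads are 19 mm wide; open, the fingers measure 117 mm over their backs; the gripper's body (75 mm by 190 mm) begins 51 mm behind the grasp point.
Start: joints at [1.161, 0.333, 0.04, 1.465, -0.013, 1.343, -0.059], TCP at [0.199, -0.619, 0.248] pointing down, gripper open.
Joint ranges: [-2.58, 2.58], [-0.38, 2.09], [-1.3, 1.39], [0.25, 2.4], [-1.5, 4.64], [0.08, 2.09], [-2.65, 2.65]. Speed limits (rad/s): [2.22, 2.22, 2.79, 2.79, 3.14, 3.14, 3.14].

### API

Orientations are given as a unit quaternion [x, y, z, w].
In Python, from plant import env, optics, ticket gives the robot as it stands. The module is installed in compiled form; this text tells all that it offers.
- The arm moves only by the tool apply_moves, never from a script. Its argument "commands" is a list of rows, each an object of numbers: "fingers": the opening, from 0 (shut) to 1 (fully open); "dx", "dy", "dz": the shift along the tool's x, y, z in mm; "rx", "ry", "rz": the turn, a rotation vector about the tool's x, y, z in rad. In form: [{"fingers": .., "dx": .., "dy": .., "dz": .., "rx": .., "ry": .., "rz": ..}, ...]. A call has 1 to 20 rows; each row is the pose to reach, as a shift and turn from the pose commanded when the call began, along the tool's axes at that moment; what a row does not reach only later rows make up. A row lasts 1/10 s, in which the tool goes at most 50 mm and 8.59 degrees, less where a joint would pass 70% of its speed; a pose out of reach is approached as far as the arm can. A call with a gripper value outside its range is refused whole. The fingers move at their own pace and stop on an object; "grip_force" is the grip in N (left out, the last holds). Time passes only in rows, so rows that repeat a pose let the fingers close. It gives the time, the measured TCP pose, the force, the opening and the grip force at its end, in the units of the state.
- env.observe(): the state, without advancing time (a new reading comes with each control period).
- optics.grab_frame(name): name is "scene" or "top"; returns a dict with "frame" (400x640x3 uint8, red, green, blue), "fx", "fy", "cx", "cy" (pixels), "k1" (the pictures are not rectified: a ray, as slopes to the right and down, at radius r is drawn at 1 + k1 r^2 times it, then the intrinsics apply), "xyz" and "attitude" of the camera in the world. Camera axes: x right, y down, z forward; pixel columns grow to the right and rows downward; lengths in m; the calibration is good to about 2 mm. A picture is of the moment at which its call begins. There is no depth.
- ticket.job_done(): hands the job in; it is judged then, once.
The state is a dict: "time": time; "qpos": joint angles; "qvel": joint speeds; "joint_torque": joint torques, N m; "tcp_pos": TCP position; "orientation": TCP orientation; "contact_force": force on the tool from outside, world axes, zero at the start; "moment": the same for the moment, N m; "grip_width": finger opening in m; "grip_force": force on a finger pad.
Only numpy, scipy, OpenCV 4.12 (cv2) and the standard library are available. Lean on these libraries where they do the work, as an engineer would, in place of code of your own. Each camera call takes 0.05 s, during which the arm holds its last target. There are 200 camera calls.

## Working session

There is one attempt and no reset: what is moved stays moved. The work goes in short steps, Python scripts to look and compute and a tool call to move; the robot and the scene stay as the last step left them, time stands still between calls to the robot, and variables do not carry over. Pictures are saved under pics/ and viewed, at most 10 in all, crops included, and the job is handed in when it is done.

Besides the shell and the picture viewer there is one more tool, called in YAML: its name, and indented under it one key for each argument. apply_moves: Moves the arm, as the interface text tells. Its arguments: {"type":"object","properties":{"commands":{"type":"array","items":{"type":"object","properties":{"fingers":{"type":"number"},"dx":{"type":"number"},"dy":{"type":"number"},"dz":{"type":"number"},"rx":{"type":"number"},"ry":{"type":"number"},"rz":{"type":"number"}}}},"grip_force":{"type":"number"}},"required":["commands"]}

```bash
mkdir -p pics; cat > h.py <<'E'
import numpy as np, cv2
from scipy.spatial.transform import Rotation as R
from plant import env, optics, ticket
def grab(n,fn=None):
    d=optics.grab_frame(n)
    if fn: cv2.imwrite('pics/'+fn,d['frame'][:,:,::-1])
    return d
def K(d): return np.array([[d['fx'],0,d['cx']],[0,d['fy'],d['cy']],[0,0,1.]])
def pix2w(d,uv,z):
    # undistort: iterative
    x=np.array([(uv[0]-d['cx'])/d['fx'],(uv[1]-d['cy'])/d['fy']]);s=x.copy()
    for _ in range(50): s=x/(1+d['k1']*(s@s))
    v=R.from_quat(d['attitude']).as_matrix()@np.array([*s,1]);c=np.array(d['xyz'])
    return c+v*(z-c[2])/v[2]
def w2pix(d,p):
    q=R.from_quat(d['attitude']).as_matrix().T@(np.array(p)-d['xyz']);s=q[:2]/q[2];s=s*(1+d['k1']*(s@s))
    return np.array([s[0]*d['fx']+d['cx'],s[1]*d['fy']+d['cy']])
E
python3 - <<'E'
from h import *
for n in ('scene','top'):
    d=grab(n,n+'1.png');print(n,{k:v for k,v in d.items() if k!='frame'})
s=env.observe();print(s)
E
```

```text
scene {'fx': 480.00966476915454, 'fy': 480.00966476915454, 'cx': 320.63014501595813, 'cy': 203.65440176479328, 'k1': -0.010173475399206362, 'xyz': array([1.23947916, 0.48446978, 1.02875669]), 'attitude': array([ 0.46386827,  0.79658524, -0.33574285, -0.19379094])}
top {'fx': 435.53412059150276, 'fy': 435.53412059150276, 'cx': 315.12130615100455, 'cy': 201.80050088079025, 'k1': -0.06393665900717226, 'xyz': array([0.24295089, 0.02020276, 1.2441851 ]), 'attitude': array([ 0.70476743, -0.70405454,  0.06284951, -0.06049813])}
{'time': 0.1, 'qpos': array([ 1.16083076,  0.33383588,  0.03990149,  1.46614271, -0.01339819,
        1.34330152, -0.05847259]), 'qvel': array([-0.00197365, -0.00083575,  0.00111646, -0.00148282, -0.00023681,
        0.00060186,  0.00078376]), 'joint_torque': array([ 4.53257482e-03, -6.57813907e+01,  1.34032823e+00, -4.04704249e+01,
       -5.96875953e-02,  4.09903249e-02,  1.70064556e-05]), 'tcp_pos': array([ 0.19861043, -0.61852414,  0.24677104]), 'orientation': array([ 9.87953190e-01,  1.54751381e-01, -1.61915527e-04, -6.91956396e-04]), 'contact_force': array([-0.15712899, -0.37574167,  0.05108988]), 'moment': array([0.01865069, 0.00811277, 0.02379716]), 'grip_force': 0.0, 'grip_width': 0.08708842616036257}
```

View pics/scene1.png

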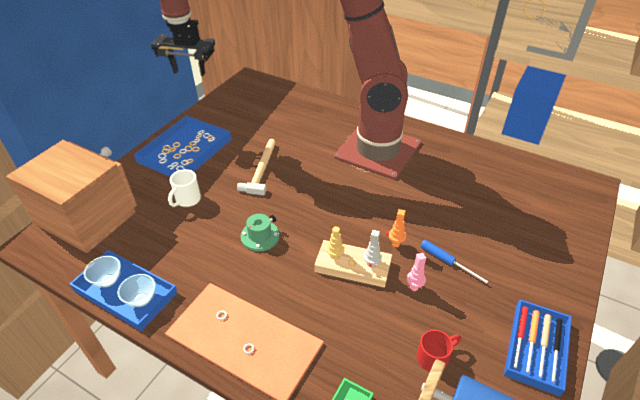

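View pics/top1.png

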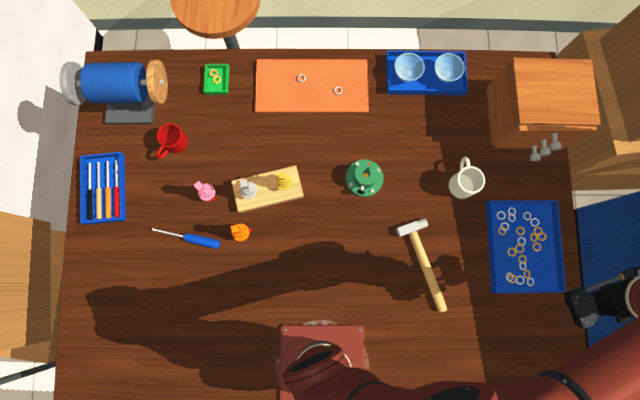

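The steel mandrel is at about (248,188) in top and (374,245) in scene. The holder is at about (365,177) in top and (260,230) in scene. I'll enlarge both.

```bash
python3 - <<'E'
from h import *
t=cv2.imread('pics/top1.png');s=cv2.imread('pics/scene1.png')
c=lambda im,x,y,w,h,k:cv2.resize(im[y:y+h,x:x+w],None,fx=k,fy=k,interpolation=cv2.INTER_CUBIC)
a=np.hstack([c(t,230,160,50,35,8),c(t,340,155,50,35,8)])   # 400x280 each
b=np.hstack([c(s,350,222,50,40,8),c(s,235,208,50,40,8)])
cv2.imwrite('pics/m1.png',np.vstack([a,b]))
E
```

```text
(no output)
```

View pics/m1.png

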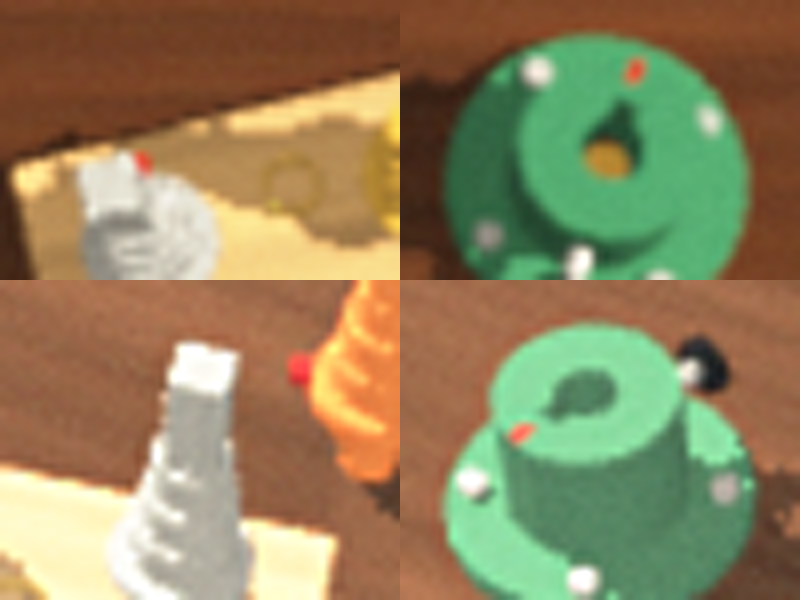

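The crops show these pixels:
- **Mandrel head top:** top crop (111,184), scene crop (207,365).
- **Pointer:** top crop (143,160), and it points roughly to image up.
- **Bore:** top crop (612,148), scene crop (585,392).
- **Keyway mark:** top crop (635,71), scene crop (522,433).

```bash
cat >> h.py <<'E'
def o(x0,y0,px,py,k=8): return (x0+(px+.5)/k-.5,y0+(py+.5)/k-.5)
E
python3 - <<'E'
from h import *
np.set_printoptions(precision=4,suppress=True)
t=grab('top');s=grab('scene')
P=lambda n,a,b:print(n,a[:2],b[:2] if b is not None else '')
P('head',pix2w(t,o(230,160,111,184),.15),pix2w(s,o(350,222,207,85),.15))
P('ptr',pix2w(t,o(230,160,143,160),.062),pix2w(s,(373,264),.062))
h1,h2=pix2w(t,o(340,155,212,148),.062),pix2w(s,o(235,208,185,112),.062)
m1,m2=pix2w(t,o(340,155,235,71),.062),pix2w(s,o(235,208,122,153),.062)
P('mouth',h1,h2);P('mark',m1,m2)
for a,b in((h1,m1),(h2,m2)):print(np.degrees(np.arctan2(*(b-a)[[1,0]])),np.hypot(*(b-a)[:2]))
f=R.from_quat(env.observe()['orientation']).as_matrix();print(f)
# model check: draw predicted pixels for stand edges angle
E
```

```text
head [0.4861 0.2012] [0.4812 0.2058]
ptr [0.5142 0.2049] [0.5078 0.2188]
mouth [ 0.5333 -0.1259] [ 0.53   -0.1233]
mark [ 0.561  -0.1346] [ 0.5566 -0.131 ]
-17.313061313938928 0.029099255655469277
-16.08208807416159 0.0277039131656439
[[ 0.9521  0.3057 -0.0003]
 [ 0.3057 -0.9521  0.0009]
 [-0.     -0.001  -1.    ]]
```

apply_moves:
  commands:
    - {"fingers": 1, "dx": 37, "dy": -16}
    - {"fingers": 1, "dx": 80, "dy": -35}
    - {"fingers": 1, "dx": 122, "dy": -54}
    - {"fingers": 1, "dx": 164, "dy": -73}
    - {"fingers": 1, "dx": 206, "dy": -91}
    - {"fingers": 1, "dx": 248, "dy": -110}
    - {"fingers": 1, "dx": 290, "dy": -129}
    - {"fingers": 1, "dx": 330, "dy": -148}
    - {"fingers": 1, "dx": 362, "dy": -176}
    - {"fingers": 1, "dx": 380, "dy": -218}
    - {"fingers": 1, "dx": 395, "dy": -262}
    - {"fingers": 1, "dx": 410, "dy": -306}
    - {"fingers": 1, "dx": 424, "dy": -350}
    - {"fingers": 1, "dx": 437, "dy": -394}
    - {"fingers": 1, "dx": 450, "dy": -438}
    - {"fingers": 1, "dx": 462, "dy": -482}
    - {"fingers": 1, "dx": 474, "dy": -525}
    - {"fingers": 1, "dx": 486, "dy": -568}
    - {"fingers": 1, "dx": 498, "dy": -612}
    - {"fingers": 1, "dx": 510, "dy": -655}

```text
invalid input
```

```bash
python3 - <<'E'
from h import *
np.set_printoptions(precision=4,suppress=True)
s=grab('scene','s2.png');t=grab('top','t2.png')
S=cv2.imread('pics/scene1.png')
q=np.array([pix2w(s,o(350,222,a,b-280),.15)[:2] for a,b in((182,342),(240,350),(232,390),(172,385))])
print('headcorners',q,q.mean(0))
for i in range(4):
    e=q[(i+1)%4]-q[i];print(np.degrees(np.arctan2(e[1],e[0]))%90,np.hypot(*e))
for n,d,im,(x0,y0,x1,y1) in(('s',s,S,(355,250,395,275)),('t',t,cv2.imread('pics/top1.png'),(238,175,260,190))):
    c=im[y0:y1,x0:x1].astype(int);m=(c[:,:,2]>130)&(c[:,:,1]<90)
    v,u=np.nonzero(m);print(n,m.sum(),u.mean()+x0,v.mean()+y0,pix2w(d,(u.mean()+x0,v.mean()+y0),.061))
f=env.observe();print(f['time'],f['tcp_pos'],R.from_quat(f['orientation']).as_matrix())
c=lambda im,x,y,w,h,k:cv2.resize(im[y:y+h,x:x+w],None,fx=k,fy=k,interpolation=cv2.INTER_CUBIC)
cv2.imwrite('pics/m2.png',np.hstack([c(S,350,222,50,60,8),c(cv2.imread('pics/top1.png'),232,170,30,45,10)[:480]]) if 0 else np.hstack([c(S,350,222,50,56,8),c(cv2.imread('pics/top1.png'),230,170,28,32,14)]))
E
```

```text
headcorners [[0.4763 0.195 ]
 [0.4705 0.212 ]
 [0.4868 0.2168]
 [0.494  0.1999]] [0.4819 0.2059]
18.746835755993928 0.018015782636274985
16.385376251170303 0.017027732705534718
23.05747924544454 0.018350162956277942
15.684202597231234 0.01841885046509652
s 8 372.0 263.0 [0.5053 0.2149 0.061 ]
t 1 248.0 180.0 [0.5132 0.2034 0.061 ]
0.3 [ 0.1987 -0.6187  0.2472] [[ 0.9521  0.3058 -0.0002]
 [ 0.3058 -0.9521  0.0005]
 [-0.     -0.0006 -1.    ]]
```

View pics/m2.png

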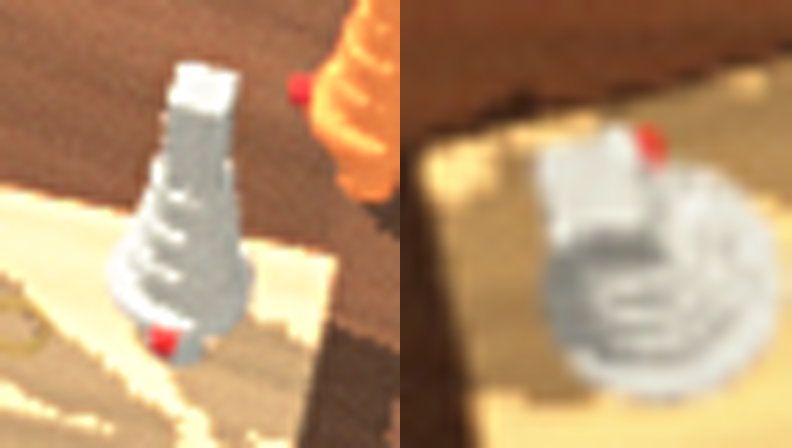

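The mandrel's yaw is about 17°: the head edges give 16–18° and the red pointer is in quadrant +x. That already matches the tool's yaw of 17.8°. The move was refused, so I'll resend it with complete rows.

apply_moves:
  commands:
    - {"fingers": 1, "dx": 37, "dy": -16, "dz": 0, "rx": 0, "ry": 0, "rz": 0}
    - {"fingers": 1, "dx": 80, "dy": -35, "dz": 0, "rx": 0, "ry": 0, "rz": 0}
    - {"fingers": 1, "dx": 122, "dy": -54, "dz": 0, "rx": 0, "ry": 0, "rz": 0}
    - {"fingers": 1, "dx": 164, "dy": -73, "dz": 0, "rx": 0, "ry": 0, "rz": 0}
    - {"fingers": 1, "dx": 206, "dy": -91, "dz": 0, "rx": 0, "ry": 0, "rz": 0}
    - {"fingers": 1, "dx": 248, "dy": -110, "dz": 0, "rx": 0, "ry": 0, "rz": 0}
    - {"fingers": 1, "dx": 290, "dy": -129, "dz": 0, "rx": 0, "ry": 0, "rz": 0}
    - {"fingers": 1, "dx": 330, "dy": -148, "dz": 0, "rx": 0, "ry": 0, "rz": 0}
    - {"fingers": 1, "dx": 362, "dy": -176, "dz": 0, "rx": 0, "ry": 0, "rz": 0}
    - {"fingers": 1, "dx": 380, "dy": -218, "dz": 0, "rx": 0, "ry": 0, "rz": 0}
    - {"fingers": 1, "dx": 395, "dy": -262, "dz": 0, "rx": 0, "ry": 0, "rz": 0}
    - {"fingers": 1, "dx": 410, "dy": -306, "dz": 0, "rx": 0, "ry": 0, "rz": 0}
    - {"fingers": 1, "dx": 424, "dy": -350, "dz": 0, "rx": 0, "ry": 0, "rz": 0}
    - {"fingers": 1, "dx": 437, "dy": -394, "dz": 0, "rx": 0, "ry": 0, "rz": 0}
    - {"fingers": 1, "dx": 450, "dy": -438, "dz": 0, "rx": 0, "ry": 0, "rz": 0}
    - {"fingers": 1, "dx": 462, "dy": -482, "dz": 0, "rx": 0, "ry": 0, "rz": 0}
    - {"fingers": 1, "dx": 474, "dy": -525, "dz": 0, "rx": 0, "ry": 0, "rz": 0}
    - {"fingers": 1, "dx": 486, "dy": -568, "dz": 0, "rx": 0, "ry": 0, "rz": 0}
    - {"fingers": 1, "dx": 498, "dy": -612, "dz": 0, "rx": 0, "ry": 0, "rz": 0}
    - {"fingers": 1, "dx": 510, "dy": -655, "dz": 0, "rx": 0, "ry": 0, "rz": 0}
  grip_force: 30

```text
time: 2.3
tcp_pos: [0.4836, 0.1625, 0.2479]
orientation: [0.988, 0.155, 0.0, 0.0]
contact_force: [1.2, -0.3, 0.7]
grip_width: 0.0867
grip_force: 0.0
```

apply_moves:
  commands:
    - {"fingers": 1, "dx": 13, "dy": -40, "dz": 0, "rx": 0, "ry": 0, "rz": 0}
    - {"fingers": 1, "dx": 13, "dy": -40, "dz": 30, "rx": 0, "ry": 0, "rz": 0}
    - {"fingers": 1, "dx": 13, "dy": -40, "dz": 50, "rx": 0, "ry": 0, "rz": 0}
    - {"fingers": 1, "dx": 13, "dy": -40, "dz": 60, "rx": 0, "ry": 0, "rz": 0}
    - {"fingers": 1, "dx": 13, "dy": -40, "dz": 60, "rx": 0, "ry": 0, "rz": 0}

```text
time: 2.8
tcp_pos: [0.4836, 0.2022, 0.1865]
orientation: [0.988, 0.155, -0.001, 0.0]
contact_force: [-0.5, 0.1, 0.3]
grip_width: 0.087
grip_force: 0.0
```

```bash
python3 - <<'E'
from h import *
s=grab('scene');t=grab('top')
c=lambda im,x,y,w,h,k:cv2.resize(im[y:y+h,x:x+w,::-1],None,fx=k,fy=k,interpolation=cv2.INTER_CUBIC)
cv2.imwrite('pics/m3.png',np.hstack([c(s['frame'],340,200,66,80,6),c(t['frame'],220,150,66,80,6)]))
f=env.observe();print(f['time'],f['tcp_pos'])
E
```

```text
2.9 [0.48460038 0.20275065 0.18840062]
```

View pics/m3.png

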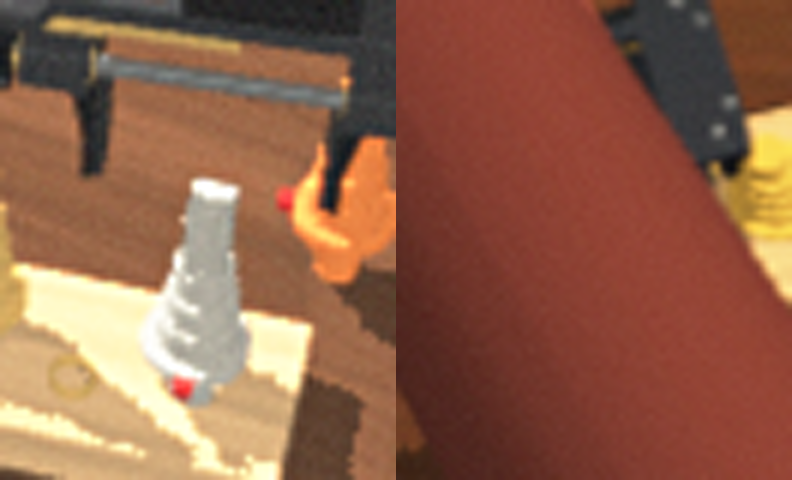

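The fingertips at crop (92,172) and (333,205) straddle the head at crop (215,190), with the head centred. I'll descend and grip.

apply_moves:
  commands:
    - {"fingers": 1, "dx": 0, "dy": 0, "dz": 25, "rx": 0, "ry": 0, "rz": 0}
    - {"fingers": 1, "dx": 0, "dy": 0, "dz": 42, "rx": 0, "ry": 0, "rz": 0}
    - {"fingers": 1, "dx": 0, "dy": 0, "dz": 50, "rx": 0, "ry": 0, "rz": 0}
    - {"fingers": 1, "dx": 0, "dy": 0, "dz": 50, "rx": 0, "ry": 0, "rz": 0}
    - {"fingers": 0.4, "dx": 0, "dy": 0, "dz": 50, "rx": 0, "ry": 0, "rz": 0}
    - {"fingers": 0.1, "dx": 0, "dy": 0, "dz": 50, "rx": 0, "ry": 0, "rz": 0}
    - {"fingers": 0.1, "dx": 0, "dy": 0, "dz": 50, "rx": 0, "ry": 0, "rz": 0}
    - {"fingers": 0.1, "dx": 0, "dy": 0, "dz": 50, "rx": 0, "ry": 0, "rz": 0}
    - {"fingers": 0.1, "dx": 0, "dy": 0, "dz": 50, "rx": 0, "ry": 0, "rz": 0}
    - {"fingers": 0.1, "dx": 0, "dy": 0, "dz": 50, "rx": 0, "ry": 0, "rz": 0}
    - {"fingers": 0.1, "dx": 0, "dy": 0, "dz": 50, "rx": 0, "ry": 0, "rz": 0}
    - {"fingers": 0.1, "dx": 0, "dy": 0, "dz": 50, "rx": 0, "ry": 0, "rz": 0}
  grip_force: 50

```text
time: 4.1
tcp_pos: [0.4842, 0.2028, 0.1376]
orientation: [0.988, 0.155, -0.0, -0.0]
contact_force: [0.2, 0.1, 0.1]
grip_width: 0.0313
grip_force: 0.0
```

apply_moves:
  commands:
    - {"fingers": 0, "dx": 0, "dy": 0, "dz": 0, "rx": 0, "ry": 0, "rz": 0}
    - {"fingers": 0, "dx": 0, "dy": 0, "dz": 0, "rx": 0, "ry": 0, "rz": 0}
    - {"fingers": 0, "dx": 0, "dy": 0, "dz": 0, "rx": 0, "ry": 0, "rz": 0}
    - {"fingers": 0, "dx": 0, "dy": 0, "dz": 0, "rx": 0, "ry": 0, "rz": 0}
    - {"fingers": 0, "dx": 0, "dy": 0, "dz": 0, "rx": 0, "ry": 0, "rz": 0}
  grip_force: 50

```text
time: 4.6
tcp_pos: [0.4841, 0.2029, 0.1375]
orientation: [0.988, 0.155, -0.0, -0.0]
contact_force: [-0.7, 0.7, -0.4]
grip_width: 0.0179
grip_force: 49.9
```

apply_moves:
  commands:
    - {"fingers": 0, "dx": 0, "dy": 0, "dz": -15, "rx": 0, "ry": 0, "rz": 0}
    - {"fingers": 0, "dx": 0, "dy": 0, "dz": -45, "rx": 0, "ry": 0, "rz": 0}
    - {"fingers": 0, "dx": 0, "dy": 0, "dz": -85, "rx": 0, "ry": 0, "rz": 0}
    - {"fingers": 0, "dx": 0, "dy": 0, "dz": -120, "rx": 0, "ry": 0, "rz": 0}
    - {"fingers": 0, "dx": 0, "dy": 0, "dz": -140, "rx": 0, "ry": 0, "rz": 0}
    - {"fingers": 0, "dx": -3, "dy": 20, "dz": -142, "rx": 0, "ry": 0, "rz": 0}
    - {"fingers": 0, "dx": -9, "dy": 55, "dz": -142, "rx": 0, "ry": 0, "rz": 0.03}
    - {"fingers": 0, "dx": -16, "dy": 95, "dz": -142, "rx": 0, "ry": 0, "rz": 0.07}
    - {"fingers": 0, "dx": -23, "dy": 135, "dz": -142, "rx": 0, "ry": 0, "rz": 0.11}
    - {"fingers": 0, "dx": -30, "dy": 175, "dz": -142, "rx": 0, "ry": 0, "rz": 0.15}
    - {"fingers": 0, "dx": -36, "dy": 215, "dz": -140, "rx": 0, "ry": 0, "rz": 0.19}
    - {"fingers": 0, "dx": -43, "dy": 255, "dz": -130, "rx": 0, "ry": 0, "rz": 0.23}
    - {"fingers": 0, "dx": -49, "dy": 290, "dz": -115, "rx": 0, "ry": 0, "rz": 0.26}
    - {"fingers": 0, "dx": -53, "dy": 315, "dz": -95, "rx": 0, "ry": 0, "rz": 0.28}
    - {"fingers": 0, "dx": -55, "dy": 326, "dz": -78, "rx": 0, "ry": 0, "rz": 0.29}
    - {"fingers": 0, "dx": -55, "dy": 326, "dz": -66, "rx": 0, "ry": 0, "rz": 0.29}
    - {"fingers": 0, "dx": -55, "dy": 326, "dz": -63, "rx": 0, "ry": 0, "rz": 0.29}
    - {"fingers": 0, "dx": -55, "dy": 326, "dz": -63, "rx": 0, "ry": 0, "rz": 0.29}
    - {"fingers": 0, "dx": -55, "dy": 326, "dz": -63, "rx": 0, "ry": 0, "rz": 0.29}

```text
time: 6.5
tcp_pos: [0.5321, -0.1233, 0.2017]
orientation: [1.0, 0.011, 0.001, 0.0]
contact_force: [0.4, 0.2, -3.6]
grip_width: 0.018
grip_force: 50.0
```

```bash
python3 - <<'E'
from h import *
s=grab('scene','s4.png');t=grab('top','t4.png')
c=lambda im,x,y,w,h,k:cv2.resize(im[y:y+h,x:x+w,::-1],None,fx=k,fy=k,interpolation=cv2.INTER_CUBIC)
cv2.imwrite('pics/m4.png',np.hstack([c(s['frame'],230,165,66,90,6),c(t['frame'],332,130,66,90,6)]))
f=env.observe();print(f['time'],f['tcp_pos'],f['orientation'],f['grip_width'])
E
```

```text
6.6 [ 0.53201145 -0.12371009  0.20162029] [9.99939378e-01 1.09846320e-02 7.45616846e-04 1.45762008e-04] 0.018101473700391103
```

View pics/m4.png

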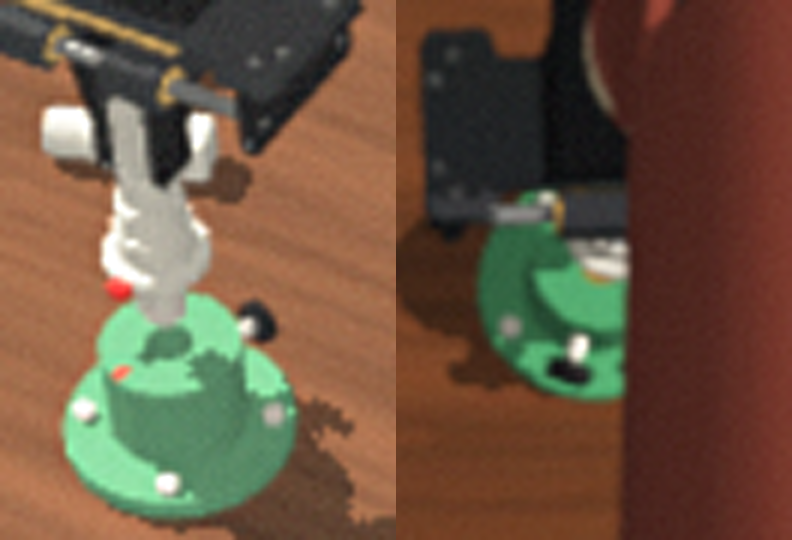

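The scene crop shows the shank foot at about (165,322), just above the bore at (168,340). The pointer and the red mark look roughly as planned. I'll overlay the model on this to get the relative offset.

```bash
python3 - <<'E'
from h import *
s=grab('scene');k=9;x0,y0,w,hh=238,188,50,64
im=cv2.resize(s['frame'][y0:y0+hh,x0:x0+w,::-1],None,fx=k,fy=k,interpolation=cv2.INTER_CUBIC)
f=env.observe();tp=f['tcp_pos'];M=R.from_quat(f['orientation']).as_matrix()
foot=tp+M[:,2]*.1195;print(tp,foot)
a=np.linspace(0,2*np.pi,60)
def circ(img,c,r,col):
    p=np.array([w2pix(s,[c[0]+r*np.cos(q),c[1]+r*np.sin(q),c[2]]) for q in a])
    p=((p-[x0,y0]+.5)*k-.5).round().astype(int);cv2.polylines(img,[p],True,col,1)
b=im.copy()
ax=-M[:,2]
circ(b,foot,.0075,(255,0,0));circ(b,foot+ax*.0025,.010,(255,0,0))
for z in(.036,.044):circ(b,foot+ax*z,.024,(255,0,0))
h=[.5316,-.1246,.062];circ(b,h,.033,(0,0,255));circ(b,h,.0113,(0,0,255));circ(b,[*h[:2],.012],.055,(0,0,255))
cv2.imwrite('pics/m5.png',cv2.resize(np.hstack([b,im])[:576],(792,507)))
E
```

```text
[ 0.53192266 -0.12389676  0.20145915] [ 0.53207407 -0.12393219  0.08195925]
```

View pics/m5.png

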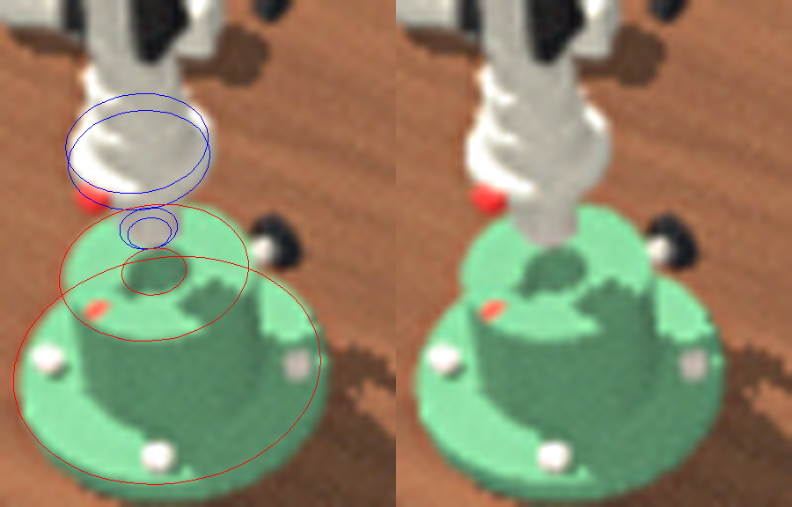

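The mandrel and holder outlines are displaced by the same amount, about +5 px, so the relative offset is under 1 mm. I'll insert the pilot slowly with the key still off the keyway.

apply_moves:
  commands:
    - {"fingers": 0, "dx": -0.5, "dy": 0.7, "dz": 6, "rx": 0, "ry": 0, "rz": 0}
    - {"fingers": 0, "dx": -0.5, "dy": 0.7, "dz": 13, "rx": 0, "ry": 0, "rz": 0}
    - {"fingers": 0, "dx": -0.5, "dy": 0.7, "dz": 17, "rx": 0, "ry": 0, "rz": 0}
    - {"fingers": 0, "dx": -0.5, "dy": 0.7, "dz": 20, "rx": 0, "ry": 0, "rz": 0}
    - {"fingers": 0, "dx": -0.5, "dy": 0.7, "dz": 23, "rx": 0, "ry": 0, "rz": 0}
    - {"fingers": 0, "dx": -0.5, "dy": 0.7, "dz": 26, "rx": 0, "ry": 0, "rz": 0}
    - {"fingers": 0, "dx": -0.5, "dy": 0.7, "dz": 26, "rx": 0, "ry": 0, "rz": 0}

```text
time: 7.35
tcp_pos: [0.5308, -0.1251, 0.1741]
orientation: [1.0, 0.01, -0.0, -0.0]
contact_force: [0.1, -0.2, -2.7]
grip_width: 0.018
grip_force: 50.0
```

The foot is 7 mm into the bore with no side force. I'll lower it until the key meets the face.

apply_moves:
  commands:
    - {"fingers": 0, "dx": 0, "dy": 0, "dz": 2, "rx": 0, "ry": 0, "rz": 0}
    - {"fingers": 0, "dx": 0, "dy": 0, "dz": 4, "rx": 0, "ry": 0, "rz": 0}
    - {"fingers": 0, "dx": 0, "dy": 0, "dz": 6, "rx": 0, "ry": 0, "rz": 0}
    - {"fingers": 0, "dx": 0, "dy": 0, "dz": 7, "rx": 0, "ry": 0, "rz": 0}
    - {"fingers": 0, "dx": 0, "dy": 0, "dz": 7.5, "rx": 0, "ry": 0, "rz": 0}
    - {"fingers": 0, "dx": 0, "dy": 0, "dz": 7.5, "rx": 0, "ry": 0, "rz": 0}

```text
time: 7.95
tcp_pos: [0.5311, -0.1251, 0.1673]
orientation: [1.0, 0.01, 0.0, 0.0]
contact_force: [0.1, -0.1, -0.5]
grip_width: 0.0179
grip_force: 50.0
```

apply_moves:
  commands:
    - {"fingers": 0, "dx": 0, "dy": 0, "dz": 0.5, "rx": 0, "ry": 0, "rz": 0}
    - {"fingers": 0, "dx": 0, "dy": 0, "dz": 1, "rx": 0, "ry": 0, "rz": 0}
    - {"fingers": 0, "dx": 0, "dy": 0, "dz": 1, "rx": 0, "ry": 0, "rz": 0}

```text
time: 8.25
tcp_pos: [0.5313, -0.1252, 0.1665]
orientation: [1.0, 0.01, 0.0, 0.0]
contact_force: [-2.1, 0.3, 3.1]
grip_width: 0.0178
grip_force: 50.0
```

The key is resting on the face with about 7 N. I'll turn towards the keyway with a light push.

apply_moves:
  commands:
    - {"fingers": 0, "dx": 0, "dy": 0, "dz": 0, "rx": 0, "ry": 0, "rz": 0.04}
    - {"fingers": 0, "dx": 0, "dy": 0, "dz": 0, "rx": 0, "ry": 0, "rz": 0.08}
    - {"fingers": 0, "dx": 0, "dy": 0, "dz": 0, "rx": 0, "ry": 0, "rz": 0.12}
    - {"fingers": 0, "dx": 0, "dy": 0, "dz": 0, "rx": 0, "ry": 0, "rz": 0.16}
    - {"fingers": 0, "dx": 0, "dy": 0, "dz": 0, "rx": 0, "ry": 0, "rz": 0.2}
    - {"fingers": 0, "dx": 0, "dy": 0, "dz": 0, "rx": 0, "ry": 0, "rz": 0.24}
    - {"fingers": 0, "dx": 0, "dy": 0, "dz": 0.3, "rx": 0, "ry": 0, "rz": 0.27}
    - {"fingers": 0, "dx": 0, "dy": 0, "dz": 0.6, "rx": 0, "ry": 0, "rz": 0.29}
    - {"fingers": 0, "dx": 0, "dy": 0, "dz": 1.2, "rx": 0, "ry": 0, "rz": 0.31}
    - {"fingers": 0, "dx": 0, "dy": 0, "dz": 1.5, "rx": 0, "ry": 0, "rz": 0.31}
    - {"fingers": 0, "dx": 0, "dy": 0, "dz": 1.5, "rx": 0, "ry": 0, "rz": 0.31}

```text
time: 9.35
tcp_pos: [0.531, -0.1251, 0.1645]
orientation: [0.99, -0.144, -0.0, -0.0]
contact_force: [-0.2, -0.7, -3.9]
grip_width: 0.0179
grip_force: 50.0
```

```bash
python3 - <<'E'
from h import *
f=env.observe();print(f['tcp_pos'],f['contact_force'],f['moment'],np.degrees(R.from_quat(f['orientation']).as_matrix()[:2,0]))
E
```

```text
[ 0.53099245 -0.12509206  0.16446769] [-0.15864357 -0.68908967 -3.94575952] [ 0.02492103 -0.00342593  0.05952151] [ 54.92370461 -16.31542142]
```

The key has slipped in: the force is back to bare weight and the tool is 2 mm lower. Next I'll push down against the spring.

apply_moves:
  commands:
    - {"fingers": 0, "dx": 0, "dy": 0, "dz": 2, "rx": 0, "ry": 0, "rz": 0}
    - {"fingers": 0, "dx": 0, "dy": 0, "dz": 4, "rx": 0, "ry": 0, "rz": 0}
    - {"fingers": 0, "dx": 0, "dy": 0, "dz": 6, "rx": 0, "ry": 0, "rz": 0}
    - {"fingers": 0, "dx": 0, "dy": 0, "dz": 8, "rx": 0, "ry": 0, "rz": 0}
    - {"fingers": 0, "dx": 0, "dy": 0, "dz": 10, "rx": 0, "ry": 0, "rz": 0}
    - {"fingers": 0, "dx": 0, "dy": 0, "dz": 12, "rx": 0, "ry": 0, "rz": 0}
    - {"fingers": 0, "dx": 0, "dy": 0, "dz": 14, "rx": 0, "ry": 0, "rz": 0}
    - {"fingers": 0, "dx": 0, "dy": 0, "dz": 16, "rx": 0, "ry": 0, "rz": 0}
    - {"fingers": 0, "dx": 0, "dy": 0, "dz": 17.5, "rx": 0, "ry": 0, "rz": 0}
    - {"fingers": 0, "dx": 0, "dy": 0, "dz": 17.5, "rx": 0, "ry": 0, "rz": 0}
  grip_force: 60

```text
time: 10.35
tcp_pos: [0.5314, -0.1251, 0.1476]
orientation: [0.99, -0.144, 0.001, 0.0]
contact_force: [-1.0, -1.0, 7.4]
grip_width: 0.0179
grip_force: 60.0
```

apply_moves:
  commands:
    - {"fingers": 0, "dx": 0, "dy": 0, "dz": 1, "rx": 0, "ry": 0, "rz": 0}
    - {"fingers": 0, "dx": 0, "dy": 0, "dz": 2, "rx": 0, "ry": 0, "rz": 0}
    - {"fingers": 0, "dx": 0, "dy": 0, "dz": 3, "rx": 0, "ry": 0, "rz": 0}
    - {"fingers": 0, "dx": 0, "dy": 0, "dz": 3, "rx": 0, "ry": 0, "rz": 0}

```text
time: 10.75
tcp_pos: [0.5317, -0.1251, 0.1456]
orientation: [0.99, -0.144, 0.001, 0.0]
contact_force: [-3.5, 0.8, 13.2]
grip_width: 0.0176
grip_force: 60.1
```

apply_moves:
  commands:
    - {"fingers": 0, "dx": 0, "dy": 0, "dz": 0.5, "rx": 0, "ry": 0, "rz": 0}
    - {"fingers": 0, "dx": 0, "dy": 0, "dz": 1.2, "rx": 0, "ry": 0, "rz": 0}
    - {"fingers": 0, "dx": 0, "dy": 0, "dz": 1.2, "rx": 0, "ry": 0, "rz": 0}
    - {"fingers": 0, "dx": 0, "dy": 0, "dz": 1.2, "rx": 0, "ry": 0, "rz": 0}

```text
time: 11.15
tcp_pos: [0.5319, -0.125, 0.1455]
orientation: [0.99, -0.144, 0.001, 0.0]
contact_force: [-8.5, 1.2, 23.2]
grip_width: 0.0177
grip_force: 60.1
```

```bash
python3 - <<'E'
from h import *
s=grab('scene')
cv2.imwrite('pics/m6.png',cv2.resize(s['frame'][180:260,220:300,::-1],None,fx=7,fy=7,interpolation=cv2.INTER_CUBIC))
f=env.observe();print(f['tcp_pos'],f['contact_force'],f['moment'])
E
```

```text
[ 0.53190558 -0.12506485  0.14553297] [-8.37878458  2.79348491 23.85228857] [ 0.55160172  2.0762977  -0.06887227]
```

View pics/m6.png

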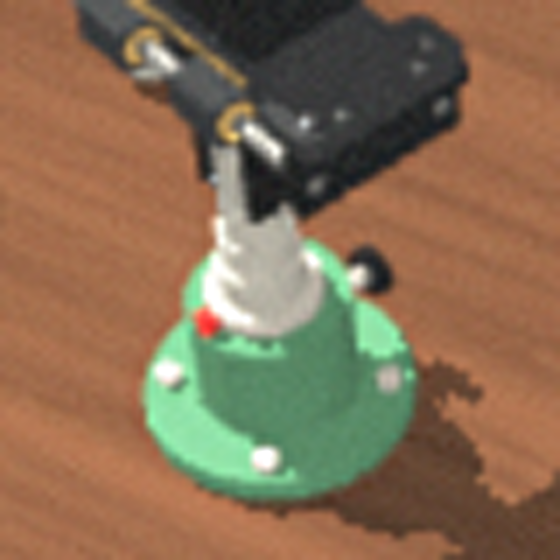

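The collar is flush on the holder, with the pointer over the red mark at crop (207,322). The tool stopped at z = 0.1455, as expected, and the force rose to 23 N, so it's fully home.

```bash
python3 -c "
from h import *
print(ticket.job_done())"
```

```text
the job is handed in; nothing more can be done
None
```

The steel mandrel is in the green holder with its key in the keyway and its collar flush on top; the arm still grips it at 60 N and presses down with about 23 N, and I handed the job in at about 11 s.

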